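# Hold the large magnifier over the gilded halo

## Task

The painter wants to look at the larger of the two round gilded halos on the icon panel. Draw the largest of the three hand magnifiers out of its sloping socket by its handle, turn it level and hold it steady about 8 cm above the panel with its glass centred over that halo, without touching the panel, pushing anything else about or disturbing the other two magnifiers in the stand. Finish while still holding it there: do not put it down or let go.

Things in the scene. Friction and masses are not known exactly. Their poses are not given: they have to be found in the camera images.
- lens_large: largest of three look-alike hand magnifiers (clear glass 90 mm in a round steel frame 98 mm across, 10 mm thick; 0.12 kg); flat dark wooden handle 112 x 20 x 12 mm, then a 12 mm neck. Origin: foot end of the handle. x: along the handle to the glass; y: across its 20 mm width; z: square to the glass. At the start in one of the three sockets, glass up, leaning away from the robot
- lens_large_glass (a point): centre of the large magnifier's glass, 173 mm from the foot along its x
- lens_large_grip (a point): middle of the bare part of the large magnifier's handle, 80 mm from the foot along its x. In the socket x points 47 to 50 degrees above level and y is level; the lower 42 mm of the handle are in the socket, 70 mm are bare. A hand coming along -z of the magnifier, fingers closing along its y, clears the two others, which lie in the same sloping plane
- lens_large_foot (a point): foot end of the large magnifier's handle (same as its origin); it must travel 42 mm along the magnifier's +x to leave the socket
- lens_middle: the middle magnifier, same make: glass 70 mm, frame 78 mm across, centre of the glass 163 mm from the foot; same frame of axes; to be left in its socket
- lens_small: the smallest magnifier, same make: glass 50 mm, frame 58 mm across, centre of the glass 153 mm from the foot; same frame of axes; to be left in its socket
- stand: wooden lens stand, fixed, left or right on the table. Origin: on the table under the middle socket's mouth; x: the way the sockets lean (away from the robot, turned up to 0.25 rad), y: along the row, z up. Rail 262 mm long, 40 mm thick; three sockets 96 mm apart, 42 mm deep, 21.6 x 13.6 mm, mouths 88 mm high, rising at 50 degrees; rail's edge 101 mm high, magnifiers' tops up to 230 mm
- panel: icon panel, white wooden board 280 (x) by 220 (y) by 21 mm on two battens, top face 40 mm above the table, fixed, on the other side of the table's middle from the stand, turned up to 0.25 rad. Origin: on the table under its centre, z up; painted mother and child, head end (-x) towards the robot; a loose brush lies across its far end
- halo (a point): centre of the larger halo (mother's), a gilded disc 54 mm across, on the panel's top face at x = -60, y = +25 mm of the panel's frame
- small_halo (a point): centre of the smaller halo (child's), a gilded disc 32 mm across, on the panel's top face at x = +5, y = -45 mm of the panel's frame; not the one asked for
- brush: a paint brush 170 mm long, 8 mm thick, lying on the panel's far end; bystander; origin at its middle
- brush2: a paint brush 190 mm long, 8 mm thick, lying on the table just beyond the stand, under the leaning magnifiers; bystander; origin at its middle
- jar_a: small pigment jar, 39 mm across, 42 mm high, on the table; bystander; origin under its centre
- jar_b: small pigment jar, as jar_a; bystander
- jar_c: small pigment jar, as jar_a; bystander
- bowl: white bowl 90 mm across, 45 mm high, beyond the stand and panel; bystander; origin under its centre
- mug: white mug 76 mm across with a handle, 85 mm high, beyond the stand and panel; bystander; origin under its centre

How it is judged:
By the outcome, as a careful person would: the job done as asked, in the order asked, and still so for the second after the job is handed in, while the arm keeps its last pose, push and grip.
It also fails if it takes over 42 s, if anything falls off the work surface, if the arm or the gripper's body presses on something with over 40 N, if the wrist force passes 120 N, or if a joint passes its speed limit or range.

## Robot

A 6-joint arm with a two-finger parallel gripper is mounted at the origin on the work surface. World frame = base frame: x ahead of the robot, y to its left, z up, the work surface at z = 0. Lengths are in mm, angles in degrees, forces in N, time in s.
With the tool pointing down it reaches from about 350 to 850 mm from the base axis. Payload 8.1 kg.
Tool frame: the origin (TCP) lies at the very end of the fingers, on their centre line; the grasp point (between the pads) lies r.tcp_to_grasp behind it (r.tcp_to_grasp is the distance from the TCP to the grasp point, in mm); z points along the fingers, y is the line along which they close (so a half turn about z gives the same grasp; the last joint's range is limited). The gripper opens to 85 mm and grips with 20 to 120 N. Pads are 22 mm wide; open, the fingers measure 114 mm over their backs; the gripper's body (76 mm by 85 mm) begins 54 mm behind the grasp point. The pads swing forward as they close: fully open they stand 13 mm farther back than shut.
Start: joints at [64.893, 7.471, 85.268, -0, 87.261, -4.893], TCP at [207.295, 563.058, 196.192] pointing down, gripper open.
Joint ranges: [-169.43, 169.43], [-51.17, 129.36], [1.28, 143.12], [-76.62, 256.62], [0, 156.53], [-152.29, 152.29]. Speed limits (degrees/s): [136.94, 136.94, 159.86, 180, 180, 180].

## Interface

Orientations are given as [roll, pitch, yaw] about the fixed x, y, z axes, in that order (R = Rz(yaw) Ry(pitch) Rx(roll)).
In Python, from bench import sense, viewer, order, r gives the robot as it stands.
- The arm moves only by the tool carry_out, never from a script. Its argument "increments" is one flat list of numbers, 7 for each row, row after row: the shift along the tool's x, y, z as a fraction of full scale, then the turn, a rotation vector about the tool's x, y, z as a fraction of full scale, then the opening, from -1 (shut) to 1 (fully open). A call has exactly 10 rows; each row is the pose to reach, as a shift and turn from the pose commanded when the call began, along the tool's axes at that moment, turning the shorter way round; what a row does not reach only later rows make up. Full scale, the value 1, is 400 mm for a shift and 2 pi rad for a turn. A row lasts 1/8 s, in which the tool goes at most 62.5 mm and 10.7 degrees, less where a joint would pass 70% of its speed; a pose out of reach is approached as far as the arm can. A call with a number of a shift or a turn outside -1 to 1 is refused whole. A call with a gripper value outside its range is refused whole. The fingers move at their own pace and stop on an object; "force" is the grip in N (left out, the last holds). Time passes only in rows, so rows that repeat a pose let the fingers close, or fill a call up. It gives the time, the measured TCP pose, the force, the opening and the grip force at its end, in the units of the state.
- sense(): the state, without advancing time (a new reading comes with each control period).
- viewer.snapshot(name): name is "side" or "top" or "wrist"; returns the picture (384x512x3 uint8, red, green, blue); there is no depth.
- viewer.get_calibration(name): a dict with "fx", "fy", "cx", "cy" (pixels), "k1" (the pictures are not rectified: a ray, as slopes to the right and down, at radius r is drawn at 1 + k1 r^2 times it, then the intrinsics apply), "R" (3x3) and "t" (3): a world point X has camera coordinates R X + t. Camera axes: x right, y down, z forward; pixel columns grow to the right and rows downward; lengths in mm; the calibration is good to about 2 mm. A picture is of the moment at which its call begins: read the wrist's pose just before it. get_calibration takes no time and is no camera call; for the wrist camera it gives the pose at the moment of the call.
- order.hand_in(): hands the job in; it is judged then, once.
The state is a dict: "time": time; "joint_pos": joint angles; "qd": joint speeds; "joint_efforts": joint torques, N m; "tool_pos": TCP position; "tcp_rot": TCP orientation; "ft_force": force on the tool from outside, world axes, zero at the start; "wrist_torque": the same for the moment, N m; "finger_gap": finger opening in mm; "grip_force": force on a finger pad.
Only numpy, scipy, OpenCV 4.12 (cv2) and the standard library are available. Lean on these libraries where they do the work, as an engineer would, in place of code of your own. Each camera call takes 0.05 s, during which the arm holds its last target. There are 200 camera calls.

## Working session

There is one attempt and no reset: what is moved stays moved. The work goes in short steps, Python scripts to look and compute and a tool call to move; the robot and the scene stay as the last step left them, time stands still between calls to the robot, and variables do not carry over. Pictures are saved under pics/ and viewed, at most 10 in all, crops included, and the job is handed in when it is done.

Besides the shell and the picture viewer there is one more tool, called after "Call:" as name(argument=value, ...) on one line, values as JSON. carry_out: Moves the arm, as the interface text tells. Its arguments: {"type":"object","properties":{"increments":{"type":"array"},"force":{"type":"number"}},"required":["increments"]}

```bash
mkdir -p pics; python3 - <<'E'
from bench import sense, viewer, order, r
import cv2,numpy as np
s=sense();print(s, r.tcp_to_grasp)
for n in("top","side","wrist"):
    im=viewer.snapshot(n);np.save(f"pics/{n}0.npy",im);c=viewer.get_calibration(n)
    print(n,{k:np.round(v,4).tolist() for k,v in c.items()})
    cv2.imwrite(f"pics/{n}0.png",cv2.resize(im[:,:,::-1],(800,600),interpolation=cv2.INTER_CUBIC))
E
```

```text
{'time': 0.0, 'joint_pos': array([ 6.48915234e+01,  7.51427415e+00,  8.53274166e+01,  5.97421058e-04,
        8.72603218e+01, -4.89397945e+00]), 'qd': array([-0.1477233 , -0.08858133, -0.04170722, -0.11676518,  0.10491211,
        0.06639078]), 'joint_efforts': array([ 4.03128724e-03, -5.69392741e+01, -5.00563395e+01, -1.31839175e-05,
        1.49739330e-02,  4.22630558e-05]), 'tool_pos': array([207.05554219, 562.51572816, 195.17101467]), 'tcp_rot': array([-1.79898410e+02, -9.29742772e-03,  1.59785466e+02]), 'ft_force': array([-0.09096045,  0.75882004,  0.53099987]), 'wrist_torque': array([-0.0457464 , -0.06605361,  0.00642364]), 'grip_force': 0.0, 'finger_gap': 85.17948963220364} 18.700000000000003
top {'fx': 390.8724, 'fy': 390.8724, 'cx': 254.311, 'cy': 193.0465, 'k1': -0.0718, 'R': [[-0.0002, -0.9995, 0.0318], [-0.9861, -0.0051, -0.1658], [0.1659, -0.0314, -0.9856]], 't': [-26.2737, 611.2268, 1082.5892]}
side {'fx': 415.99, 'fy': 415.99, 'cx': 256.1109, 'cy': 185.5133, 'k1': 0.0447, 'R': [[0.8605, -0.5095, 0.0028], [-0.3465, -0.5892, -0.7299], [0.3735, 0.6271, -0.6836]], 't': [-527.3987, 326.3604, 765.5488]}
wrist {'fx': 268.182, 'fy': 268.182, 'cx': 254.7833, 'cy': 187.7495, 'k1': -0.0594, 'R': [[0.3448, 0.9387, -0.0023], [0.8953, -0.3282, 0.3012], [0.282, -0.106, -0.9536]], 't': [-598.9226, -38.6735, 380.2425]}
```

View pics/top0.png

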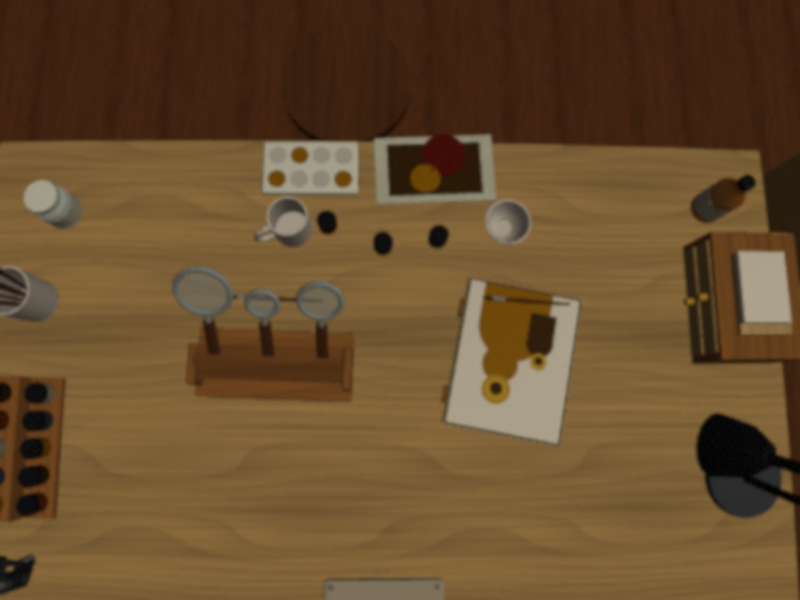

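View pics/side0.png

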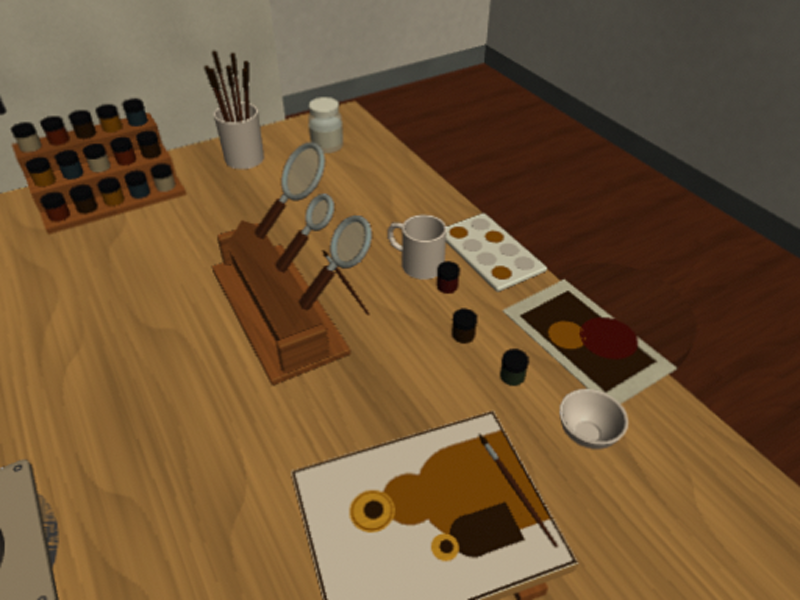

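Top view: the large magnifier is the leftmost, with its frame at (203,292) in the 800x600 picture. The smallest is in the middle (262,304) and the middle-sized one on the right (320,300). The larger halo is at (495,388) on the panel. The side view agrees: large frame at (302,171), larger halo at (372,511).

```bash
cat > h.py <<'E'
import numpy as np,cv2
from scipy.optimize import least_squares
from bench import viewer
def ray(c,p):
    d=np.array([(p[0]-c["cx"])/c["fx"],(p[1]-c["cy"])/c["fy"]]);u=d.copy()
    for _ in range(20): u=d/(1+c["k1"]*(u@u))
    R=np.array(c["R"]);t=np.array(c["t"]);v=R.T@np.r_[u,1]
    return -R.T@t, v/np.linalg.norm(v)
def onplane(c,p,z):
    o,v=ray(c,p);return o+v*(z-o[2])/v[2]
def tri(rs):
    A=sum(np.eye(3)-np.outer(v,v) for o,v in rs);b=sum((np.eye(3)-np.outer(v,v))@o for o,v in rs)
    return np.linalg.solve(A,b)
def proj(c,X):
    q=np.array(c["R"])@X+c["t"];u=q[:2]/q[2];u=u*(1+c["k1"]*(u@u))
    return np.array([c["fx"]*u[0]+c["cx"],c["fy"]*u[1]+c["cy"]])
E
python3 - <<'E'
from h import *
S=1.5625
seeds={"top":[(203,292),(262,304),(320,300)],"side":[(302,171),(319,212),(350,242)]}
out={}
tiles=[]
for n in seeds:
    im=np.load(f"pics/{n}0.npy");c=viewer.get_calibration(n)
    hsv=cv2.cvtColor(im,cv2.COLOR_RGB2HSV); lab=cv2.cvtColor(im,cv2.COLOR_RGB2LAB)
    x0,y0,w,h=(100,160,140,80) if n=="top" else (130,80,140,130)
    m=((lab[...,2].astype(int)-128)<9).astype(np.uint8)  # low yellow = steel
    m&=(hsv[...,2]>60).astype(np.uint8)
    N,L,st,ce=cv2.connectedComponentsWithStats(m)
    vis=im.copy()
    for s in seeds[n]:
        p=np.array(s)/S
        k=min([k for k in range(1,N) if st[k][4]>40],key=lambda k:np.linalg.norm(st[k][:2]+st[k][2:4]/2-p))
        pts=cv2.convexHull(np.argwhere(L==k)[:,::-1].astype(np.int32))
        # densify hull for ellipse fit
        hm=np.zeros(m.shape,np.uint8);cv2.fillConvexPoly(hm,pts,1)
        ct=cv2.findContours(hm,cv2.RETR_EXTERNAL,cv2.CHAIN_APPROX_NONE)[0][0]
        e=cv2.fitEllipse(ct);out.setdefault(n,[]).append(e[0]);print(n,np.round(e[0],1),np.round(e[1],1),round(e[2]))
        cv2.ellipse(vis,e,(255,0,0),1)
    gy=((hsv[...,0]>18)&(hsv[...,0]<30)&(hsv[...,1]>150)&(hsv[...,2]>120)).astype(np.uint8)
    hp=np.array((495,388) if n=="top" else (372,511))/S
    print('gold px hsv',hsv[int(hp[1])-7:int(hp[1])+8:1,int(hp[0])].tolist()) if n=="top" else 0
    t=vis[y0:y0+h,x0:x0+w];tiles.append(cv2.resize(t,(560,int(560*h/w)) if n=="top" else (300,279),interpolation=cv2.INTER_NEAREST))
    cv2.imwrite(f"pics/e_{n}.png",cv2.resize(t,None,fx=4,fy=4,interpolation=cv2.INTER_CUBIC)[:,:,::-1])
ct,cs=viewer.get_calibration("top"),viewer.get_calibration("side")
P=np.array([tri([ray(ct,a),ray(cs,b)]) for a,b in zip(out["top"],out["side"])])
print(P.round(1), [np.round(proj(ct,p)-a,1).tolist() for p,a in zip(P,out["top"])])
def mod(x):
    u=np.array([np.cos(x[4])*np.cos(x[3]),np.cos(x[4])*np.sin(x[3]),np.sin(x[4])]);v=np.array([-np.sin(x[3]),np.cos(x[3]),0])
    return np.array([x[:3]+k*96*v+(l-42)*u for k,l in((1,173),(0,153),(-1,163))])
f=least_squares(lambda x:(mod(x)-P).ravel(),np.r_[P[1]-[90,0,90],0,.85])
print("mouth",f.x[:3].round(1),np.degrees(f.x[3:]).round(2));print((mod(f.x)-P).round(1))
E
python3 - <<'E'
import cv2,numpy as np
a=cv2.imread('pics/e_top.png');b=cv2.imread('pics/e_side.png')[:280]
cv2.imwrite('pics/e.png',np.vstack([a,b]))
E
```

```text
top [129.7 187. ] [31.  38.3] 123
top [167.7 195.2] [19.4 21.9] 133
top [204.4 193.2] [26.  28.3] 120
gold px hsv [[21, 208, 136], [21, 199, 142], [21, 199, 136], [21, 198, 112], [20, 205, 76], [18, 212, 54], [15, 190, 47], [15, 188, 46], [15, 186, 48], [17, 184, 54], [20, 198, 76], [21, 199, 109], [21, 196, 135], [21, 198, 144], [21, 202, 144]]
side [197.2 102. ] [22.4 63.8] 28
side [203.1 136.8] [14.9 27.9] 31
side [222.9 155.7] [23.1 37.9] 30
[[605.7 289.3 207.4]
 [585.3 203.7 165. ]
 [589.8 108.1 171.9]] [[1.0, -2.8], [0.0, -0.0], [-0.0, 0.0]]
mouth [555.2 203.1  66.7] [-4.11 71.44]
[[ -2.1   6.6 -16.5]
 [  5.1  -3.1   7. ]
 [ -3.1  -3.5   9.5]]
```

View pics/e.png

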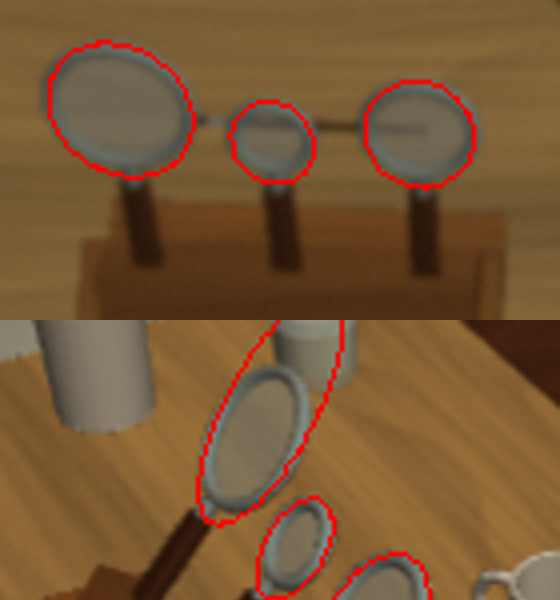

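The top ellipses follow the rings. In the side view the large ring's fit merged with the white jar behind it, and necks contaminate the others. I'll refit with the necks opened away and with boundary points read from the crop for the large ring, and measure the halo as well.

```bash
python3 - <<'E'
from h import *
S=1.5625
seeds={"top":[(203,292),(262,304),(320,300)],"side":[(302,171),(319,212),(350,242)]}
out={"top":[],"side":[]}
C={n:viewer.get_calibration(n) for n in seeds}
vis={}
for n in seeds:
    im=np.load(f"pics/{n}0.npy");vis[n]=im.copy()
    lab=cv2.cvtColor(im,cv2.COLOR_RGB2LAB);hsv=cv2.cvtColor(im,cv2.COLOR_RGB2HSV)
    m=(((lab[...,2].astype(int)-128)<9)&(hsv[...,2]>60)).astype(np.uint8)
    N,L,st,ce=cv2.connectedComponentsWithStats(m)
    for i,s in enumerate(seeds[n]):
        if n=="side" and i==0:
            pts=np.array([(283,365),(303,380),(309,405),(298,445),(270,490),(237,511),(212,500),(204,465),(213,425),(240,383)])-[0,320]
            e=cv2.fitEllipse((pts/4+[130,80]).astype(np.float32))
        else:
            k=min([k for k in range(1,N) if st[k][4]>40],key=lambda k:np.linalg.norm(st[k][:2]+st[k][2:4]/2-np.array(s)/S))
            f=np.zeros_like(m);cv2.drawContours(f,cv2.findContours((L==k).astype(np.uint8),cv2.RETR_EXTERNAL,cv2.CHAIN_APPROX_NONE)[0],-1,1,-1)
            f=cv2.morphologyEx(f,cv2.MORPH_OPEN,cv2.getStructuringElement(cv2.MORPH_ELLIPSE,(9,9)))
            e=cv2.fitEllipse(max(cv2.findContours(f,cv2.RETR_EXTERNAL,cv2.CHAIN_APPROX_NONE)[0],key=len))
        out[n].append(e[0]);print(n,np.round(e[0],1),np.round(e[1],1),round(e[2]))
    # halo: dark centre face
    hp=np.array((495,388) if n=="top" else (372,511))/S
    d=((hsv[...,2]<90)).astype(np.uint8);_,L,st,ce=cv2.connectedComponentsWithStats(d)
    k=L[int(hp[1]),int(hp[0])];X=onplane(C[n],ce[k],40);print("halo",n,st[k],ce[k].round(1),X.round(1))
    w=((lab[...,2].astype(int)-128<20)&(hsv[...,2]>(110)))
    if n=="top":
        w=w.astype(np.uint8);w[:170]=0;w[:,:275]=0;w[:,380:]=0;w[290:]=0
        w=max(cv2.findContours(w,cv2.RETR_EXTERNAL,cv2.CHAIN_APPROX_NONE)[0],key=cv2.contourArea)
        q=np.array([onplane(C[n],p[0],40)[:2] for p in w],np.float32);rr=cv2.minAreaRect(q);print("panel",rr)
P=np.array([tri([ray(C["top"],a),ray(C["side"],b)]) for a,b in zip(out["top"],out["side"])])
print(P.round(1),[np.round(proj(C["top"],p)-a,1).tolist() for p,a in zip(P,out["top"])])
def mod(x):
    u=np.array([np.cos(x[4])*np.cos(x[3]),np.cos(x[4])*np.sin(x[3]),np.sin(x[4])]);v=np.array([-np.sin(x[3]),np.cos(x[3]),0])
    return np.array([x[:3]+k*96*v+(l-42)*u for k,l in((1,173),(0,153),(-1,163))])
f=least_squares(lambda x:(mod(x)-P).ravel(),np.r_[P[1]-[90,0,90],0,.85]);x=f.x
print("mouth",x[:3].round(1),np.degrees(x[3:]).round(2));print((mod(x)-P).round(1))
u=(mod(x)[0]-x[:3]-96*np.array([-np.sin(x[3]),np.cos(x[3]),0]))/131
for n in vis:
    for kk in (0,1,2):
        Lk=(173,153,163)[kk]
        for l in (42,80,112,Lk):
            p=proj(C[n],mod(x)[kk]+(l-Lk)*u)
            x0,y0=(100,160) if n=="top" else (130,80)
            vis.setdefault(n,0);pt=tuple(int(t) for t in ((p-[x0,y0])*4))
            if kk==0 and l==42: big=cv2.resize(vis[n][y0:y0+(80 if n=="top" else 70),x0:x0+140],None,fx=4,fy=4,interpolation=cv2.INTER_CUBIC) 
            cv2.circle(big,pt,3,(255,0,0),-1)
    cv2.imwrite(f"pics/v_{n}.png",big[:,:,::-1])
cv2.imwrite("pics/v.png",np.vstack([cv2.imread("pics/v_top.png"),cv2.imread("pics/v_side.png")]))
E
```

```text
top [129.3 186. ] [28.5 37.3] 111
top [167.5 193.9] [16.1 21. ] 103
top [204.4 192.1] [22.8 28.1] 97
halo top [314 245   7   7  37] [317. 248.] [ 453.3 -206.2   40. ]
panel ((504.7354736328125, -242.87600708007812), (216.43209838867188, 279.2431640625), 78.69819641113281)
side [193.9 109.2] [21.6 39.5] 26
side [204.1 135.5] [14.9 21.9] 23
side [224.  154.3] [22.5 33.1] 22
halo side [233 321  12  11 109] [238.7 325.8] [ 453.3 -205.6   40. ]
[[606.3 299.8 181.9]
 [588.3 203.8 167.5]
 [592.3 107.7 175. ]] [[0.0, -0.1], [-0.0, 0.0], [0.0, -0.0]]
mouth [509.5 206.9  89.9] [-2.05 44.55]
[[-0.1 -0.3 -0.1]
 [ 0.2  0.2  0.3]
 [-0.1  0.1 -0.2]]
```

View pics/v.png

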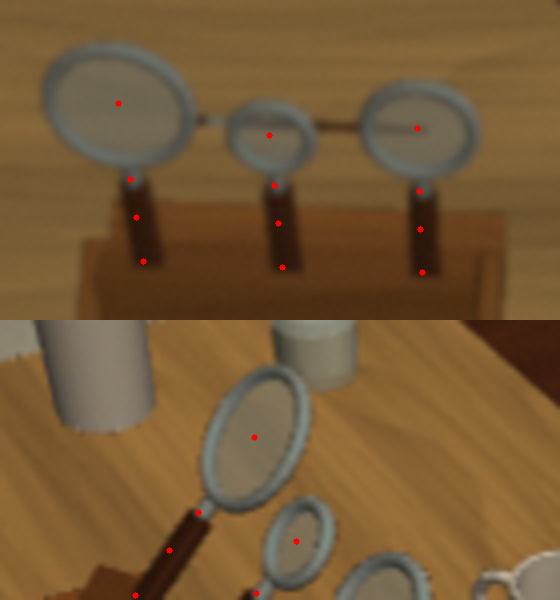

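Model fits within 0.3 mm of the triangulated glass centres, the red dots lie on the handles, and both views put the halo at (453.3, -206) mm. Next, the first move: pre-grasp.

```bash
cat >> h.py <<'E'
from scipy.spatial.transform import Rotation as Ro
from bench import sense
psi,e=np.radians(-2.05),np.radians(47.)
u=np.array([np.cos(e)*np.cos(psi),np.cos(e)*np.sin(psi),np.sin(e)]);v=np.array([-np.sin(psi),np.cos(psi),0]);w=np.cross(u,v)
glass=np.array([606.3,299.8,182.9]);grip=glass-93*u
Rg=np.c_[-u,v,-w]
tcpg=grip-18.7*w
def step(P,R,s=None):
    s=s or sense();R0=Ro.from_euler("xyz",s["tcp_rot"],degrees=True).as_matrix()
    d=R0.T@(P-s["tool_pos"])/400;t=Ro.from_matrix(R0.T@R).as_rotvec()/(2*np.pi)
    print(np.r_[d,t].round(4).tolist())
E
python3 - <<'E'
from h import *
print(tcpg,-w,u)
R0=Ro.from_euler("xyz",sense()["tcp_rot"],degrees=True)
half=R0*Ro.from_rotvec((R0.inv()*Ro.from_matrix(Rg)).as_rotvec()*.4)
step(np.array([300,430,225]),half.as_matrix());step(tcpg+140*w,Rg)
E
```

```text
[556.58230689 301.57962122 102.13073642] [ 0.73088563 -0.0261617  -0.68199836] [ 0.68156187 -0.02439618  0.7313537 ]
[-0.3325, -0.231, -0.0738, -0.0084, -0.0518, -0.019]
[-0.8022, -0.3903, -0.0052, -0.0209, -0.1295, -0.0475]
```

Call:
carry_out(increments=[-0.11, -0.077, -0.025, -0.003, -0.017, -0.006, 1, -0.22, -0.154, -0.05, -0.006, -0.035, -0.013, 1, -0.3325, -0.231, -0.074, -0.0084, -0.052, -0.019, 1, -0.42, -0.26, -0.06, -0.011, -0.068, -0.025, 1, -0.52, -0.3, -0.05, -0.0135, -0.084, -0.031, 1, -0.62, -0.33, -0.03, -0.016, -0.1, -0.037, 1, -0.72, -0.36, -0.015, -0.0185, -0.115, -0.042, 1, -0.802, -0.39, -0.005, -0.021, -0.1295, -0.0475, 1, -0.802, -0.39, -0.005, -0.021, -0.1295, -0.0475, 1, -0.802, -0.39, -0.005, -0.021, -0.1295, -0.0475, 1])

```text
time: 1.4
tool_pos: [454.4, 306.4, 199.0]
tcp_rot: [179.7, 47.0, 177.7]
ft_force: [-0.2, 0.5, -0.3]
finger_gap: 85.5
grip_force: 0.0
```

```bash
python3 - <<'E'
from h import *
s=sense();print(s["time"],s["joint_pos"].round(1),s["tool_pos"],s["ft_force"].round(1))
step(tcpg+140*w,Rg,s);step(tcpg,Rg,s)
c=viewer.get_calibration("wrist");im=viewer.snapshot("wrist")
b=cv2.resize(im,(800,600),interpolation=cv2.INTER_CUBIC)
for l in (42,80,112,173):
    p=proj(c,glass+(l-173)*u)*1.5625;print(l,p.round(0));cv2.circle(b,tuple(int(q) for q in p),4,(255,0,0),-1)
cv2.imwrite("pics/w1.png",b[:,:,::-1])
E
```

```text
1.4 [ 54.6 -29.  130.4 -46.   58.  -15.2] [454.3651249  306.42836192 198.98170918] [-0.2  0.5 -0.3]
[0.0026, -0.003, 0.0022, 0.0003, 0.0, -0.0004]
[0.0026, -0.0037, 0.3522, 0.0003, 0.0, -0.0004]
42 [395. 218.]
80 [396. 270.]
112 [396. 311.]
173 [396. 382.]
```

View pics/w1.png

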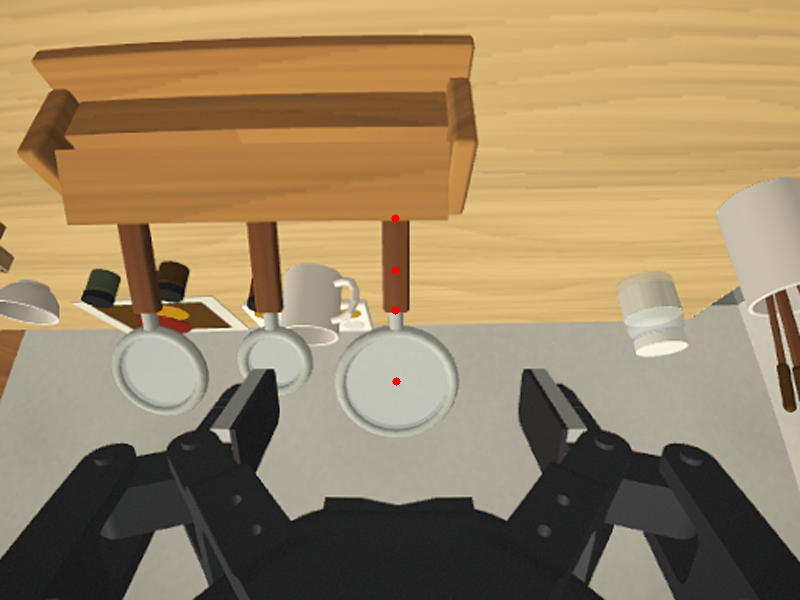

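The wrist view shows the projected model dots centred on the large magnifier's handle (x≈396, from y=218 to y=311) and glass (396,382). The hand is lined up. Approach, then close.

Call:
carry_out(increments=[0.0026, -0.0035, 0.05, 0, 0, 0, 1, 0.0026, -0.0035, 0.1, 0, 0, 0, 1, 0.0026, -0.0035, 0.15, 0, 0, 0, 1, 0.0026, -0.0035, 0.2, 0, 0, 0, 1, 0.0026, -0.0035, 0.24, 0, 0, 0, 1, 0.0026, -0.0035, 0.28, 0, 0, 0, 1, 0.0026, -0.0035, 0.31, 0, 0, 0, 1, 0.0026, -0.0035, 0.335, 0, 0, 0, 1, 0.0026, -0.0035, 0.352, 0, 0, 0, 1, 0.0026, -0.0035, 0.352, 0, 0, 0, 1])

```text
time: 2.7
tool_pos: [556.7, 300.8, 101.1]
tcp_rot: [179.9, 47.0, 177.9]
ft_force: [0.6, 0.2, 0.8]
finger_gap: 85.6
grip_force: 0.0
```

```bash
python3 - <<'E'
from h import *
s=sense();print(s["joint_pos"].round(1),s["ft_force"].round(1));step(tcpg,Rg,s)
c=viewer.get_calibration("wrist");im=viewer.snapshot("wrist")
b=cv2.resize(im,(800,600),interpolation=cv2.INTER_CUBIC)
for l in (42,80,112,173):
    p=proj(c,glass+(l-173)*u)*1.5625;cv2.circle(b,tuple(int(q) for q in p),4,(255,0,0),-1)
cv2.imwrite("pics/w2.png",b[:,:,::-1])
E
```

```text
[ 42.4  -9.1 126.4 -54.4  39.   -8.8] [0.6 0.2 0.8]
[-0.0015, 0.0019, -0.002, 0.0002, 0.0, -0.0002]
```

View pics/w2.png

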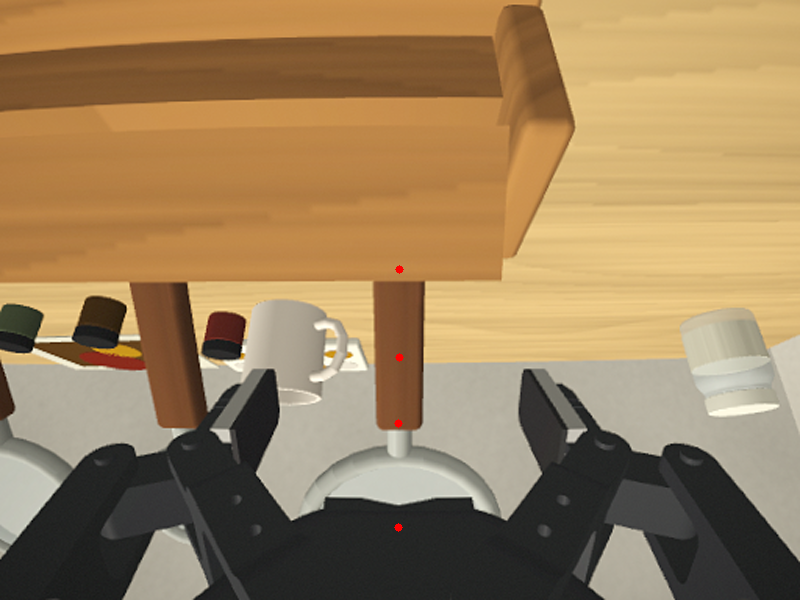

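The handle is centred between the open fingers at x≈399, with its glass-side end at y≈430. That is about 3 mm farther up the handle than predicted. Closing.

Call:
carry_out(increments=[0, 0, 0, 0, 0, 0, -1, 0, 0, 0, 0, 0, 0, -1, 0, 0, 0, 0, 0, 0, -1, 0, 0, 0, 0, 0, 0, -1, 0, 0, 0, 0, 0, 0, -1, 0, 0, 0, 0, 0, 0, -1, 0, 0, 0, 0, 0, 0, -1, 0, 0, 0, 0, 0, 0, -1, 0, 0, 0, 0, 0, 0, -1, 0, 0, 0, 0, 0, 0, -1], force=80)

```text
time: 4.0
tool_pos: [556.6, 301.0, 101.5]
tcp_rot: [179.8, 47.0, 177.9]
ft_force: [-0.0, -0.4, 0.8]
finger_gap: 0.2
grip_force: 0.0
```

```bash
python3 - <<'E'
from h import *
s=sense();print(s["tool_pos"],s["ft_force"].round(1),s["wrist_torque"].round(2),s["finger_gap"],s["grip_force"])
a=np.radians(48);d=np.array([np.cos(a)*np.cos(psi),np.cos(a)*np.sin(psi),np.sin(a)])
step(s["tool_pos"]+25*d,Rg,s);step(s["tool_pos"]+65*d,Rg,s)
E
```

```text
[556.64084589 300.96368568 101.45676099] [-0.  -0.4  0.8] [-0.03  0.31 -0.05] 0.2330014823765387 0.0
[-0.0625, 0.0001, -0.001, 0.0002, 0.0001, -0.0002]
[-0.1625, 0.0002, -0.0027, 0.0002, 0.0001, -0.0002]
```

The fingers shut completely, so they missed the handle in depth. I'll look.

```bash
python3 - <<'E'
from h import *
a=viewer.snapshot("side");b=viewer.snapshot("wrist");t=viewer.snapshot("top")
np.save("pics/w3.npy",b)
A=cv2.resize(a[70:230,110:290],(450,400),interpolation=cv2.INTER_CUBIC);B=cv2.resize(b[150:384,150:350],(342,400),interpolation=cv2.INTER_CUBIC)
cv2.imwrite("pics/m3.png",np.hstack([A,B])[:,:,::-1])
E
```

```text
(no output)
```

View pics/m3.png

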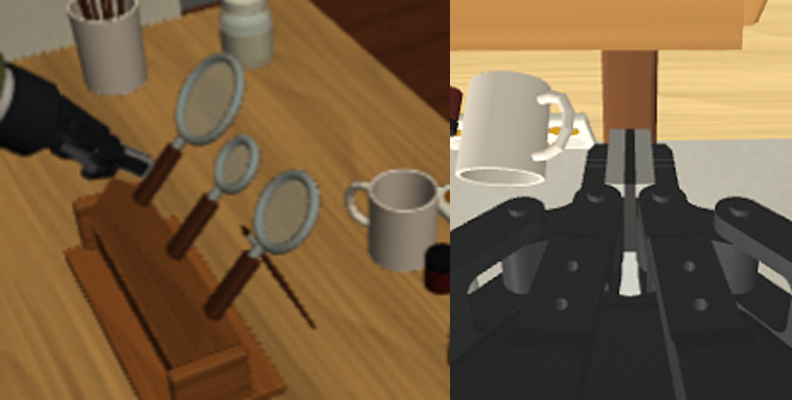

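```bash
python3 - <<'E'
from h import *
s=sense();p=s["tool_pos"];R=Ro.from_euler("xyz",s["tcp_rot"],degrees=True).as_matrix()
c=viewer.get_calibration("side");w_=viewer.get_calibration("wrist");t=viewer.get_calibration("top")
for nm,X in(("tcp",p),("tcp-18.7",p-18.7*R[:,2]),("grip",grip),("end112",glass-61*u),("glass",glass),("mouth",glass-131*u)):
    print(nm,X.round(1),"sidecrop",((proj(c,X)-[110,70])*2.5).round(0),"wristcrop",((proj(w_,X)-[150,150])*1.71).round(0),"camdepth",(np.array(w_["R"])@X+w_["t"])[2].round(0))
print("wrist cam in tool",R.T@(-np.array(w_["R"]).T@w_["t"]-p), R.T@np.array(w_["R"])[2])
a=viewer.snapshot("side");b=cv2.resize(viewer.snapshot("top")[150:250,90:250],(640,400),interpolation=cv2.INTER_CUBIC)
A=cv2.resize(a[75:165,125:225],(500,450),interpolation=cv2.INTER_CUBIC)
for X in (p,grip,glass,glass-61*u,glass-131*u): cv2.circle(A,tuple(int(q) for q in (proj(c,X)-[125,75])*5),2,(255,0,0),-1)
cv2.imwrite("pics/m4.png",A[:,:,::-1])
E
```

```text
tcp [556.7 301.  101.5] sidecrop [173. 176.] wristcrop [178. 113.] camdepth 193.0
tcp-18.7 [543.  301.5 114.2] sidecrop [159. 170.] wristcrop [178. 133.] camdepth 176.0
grip [542.9 302.1 114.9] sidecrop [159. 169.] wristcrop [180. 134.] camdepth 175.0
end112 [564.7 301.3 138.3] sidecrop [176. 145.] wristcrop [180. 206.] camdepth 185.0
glass [606.3 299.8 182.9] sidecrop [209.  97.] wristcrop [180. 320.] camdepth 203.0
mouth [517.  303.   87.1] sidecrop [139. 198.] wristcrop [180.  38.] camdepth 164.0
wrist cam in tool [  77.86933035    0.28177269 -178.28449044] [-3.01013027e-01  2.21818563e-04  9.53620002e-01]
```

View pics/m4.png

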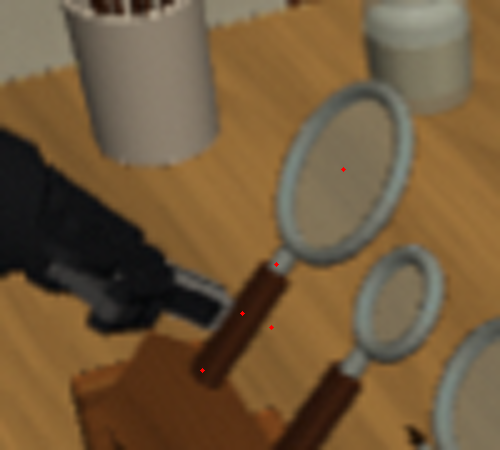

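The side view shows the shut fingertips at about (223,314), ending just short of the handle. The reported TCP projects to (271,327), past it. So the real tips stand roughly 28 mm behind the nominal TCP. I'll open, move 8 mm up the handle to stay clear of the rail, and go in 26 mm deeper.

Call:
carry_out(increments=[0, 0, 0, 0, 0, 0, 1, 0, 0, 0, 0, 0, 0, 1, 0, 0, 0, 0, 0, 0, 1, 0, 0, 0, 0, 0, 0, 1, 0, 0, 0, 0, 0, 0, 1, 0, 0, 0, 0, 0, 0, 1, 0, 0, 0, 0, 0, 0, 1, 0, 0, 0, 0, 0, 0, 1, -0.01, 0.001, 0, 0, 0, 0, 1, -0.02, 0.0015, 0, 0, 0, 0, 1])

```text
time: 5.5
tool_pos: [562.4, 301.5, 107.7]
tcp_rot: [179.8, 47.1, 177.9]
ft_force: [0.0, -1.1, -0.3]
finger_gap: 85.7
grip_force: 0.0
```

Call:
carry_out(increments=[0, 0, 0.008, 0, 0, 0, 1, 0, 0, 0.016, 0, 0, 0, 1, 0, 0, 0.024, 0, 0, 0, 1, 0, 0, 0.032, 0, 0, 0, 1, 0, 0, 0.04, 0, 0, 0, 1, 0, 0, 0.048, 0, 0, 0, 1, 0, 0, 0.056, 0, 0, 0, 1, 0, 0, 0.065, 0, 0, 0, 1, 0, 0, 0.065, 0, 0, 0, 1, 0, 0, 0.065, 0, 0, 0, 1])

```text
time: 6.75
tool_pos: [581.2, 300.7, 89.6]
tcp_rot: [179.8, 47.0, 177.9]
ft_force: [0.0, -0.4, -1.1]
finger_gap: 85.5
grip_force: 0.0
```

```bash
python3 - <<'E'
from h import *
s=sense();print(s["tool_pos"],s["ft_force"].round(1),s["wrist_torque"].round(2))
a=viewer.snapshot("side");c=viewer.get_calibration("side");b=viewer.snapshot("wrist")
A=cv2.resize(a[75:165,125:225],(445,400),interpolation=cv2.INTER_CUBIC)
B=cv2.resize(b[150:384,150:350],(342,400),interpolation=cv2.INTER_CUBIC)
cv2.imwrite("pics/m5.png",np.hstack([A,B])[:,:,::-1])
E
```

```text
[581.15672028 300.70039156  89.60443808] [ 0.  -0.4 -1.1] [-0.02  0.37  0.02]
```

View pics/m5.png

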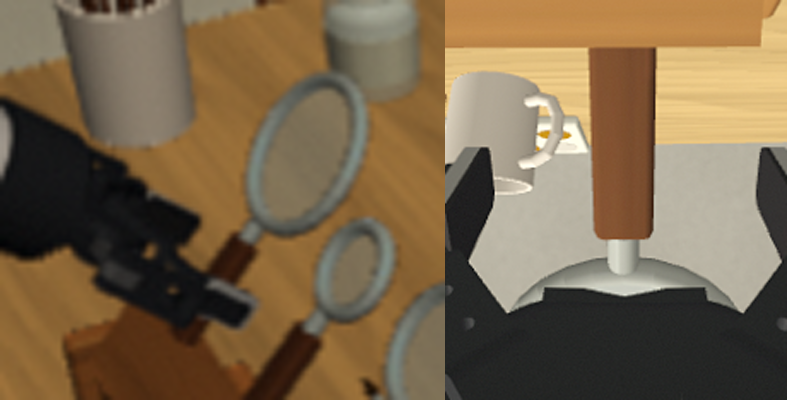

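The near fingertip, at (240,305) in the left crop, now passes in front of the handle, and the handle is centred between the pads in the wrist crop. Closing.

Call:
carry_out(increments=[0, 0, 0, 0, 0, 0, -1, 0, 0, 0, 0, 0, 0, -1, 0, 0, 0, 0, 0, 0, -1, 0, 0, 0, 0, 0, 0, -1, 0, 0, 0, 0, 0, 0, -1, 0, 0, 0, 0, 0, 0, -1, 0, 0, 0, 0, 0, 0, -1, 0, 0, 0, 0, 0, 0, -1, 0, 0, 0, 0, 0, 0, -1, 0, 0, 0, 0, 0, 0, -1], force=80)

```text
time: 8.1
tool_pos: [581.1, 300.8, 89.6]
tcp_rot: [179.8, 47.0, 177.9]
ft_force: [-5.2, 0.8, 3.9]
finger_gap: 18.3
grip_force: 78.7
```

```bash
python3 - <<'E'
from h import *
s=sense();print(s["tool_pos"],s["ft_force"].round(1),s["wrist_torque"].round(2),s["finger_gap"],s["grip_force"])
R=Ro.from_euler("xyz",s["tcp_rot"],degrees=True).as_matrix()
a=np.radians(48);d=np.array([np.cos(a)*np.cos(psi),np.cos(a)*np.sin(psi),np.sin(a)])
step(s["tool_pos"]+65*d,R,s)
w_=viewer.get_calibration("wrist");c=viewer.get_calibration("side")
im=viewer.snapshot("wrist");np.save("pics/w6.npy",im)
A=cv2.resize(viewer.snapshot("side")[75:165,125:225],(445,400),interpolation=cv2.INTER_CUBIC)
B=cv2.resize(im[150:384,150:350],(342,400),interpolation=cv2.INTER_CUBIC)
cv2.imwrite("pics/m6.png",np.hstack([A,B])[:,:,::-1])
E
```

```text
[581.12634932 300.79015246  89.63512981] [-5.2  0.8  3.9] [-0.09  0.53  0.02] 18.343052534851395 78.66468787193298
[-0.1625, 0.0002, -0.0027, 0.0, 0.0, 0.0]
```

Gripped: gap 18.3, force 79 N. Now draw it out slowly.

Call:
carry_out(increments=[-0.008, 0, 0, 0, 0, 0, -1, -0.018, 0, 0, 0, 0, 0, -1, -0.03, 0, -0.0005, 0, 0, 0, -1, -0.042, 0, -0.001, 0, 0, 0, -1, -0.054, 0, -0.001, 0, 0, 0, -1, -0.066, 0, -0.001, 0, 0, 0, -1, -0.078, 0, -0.001, 0, 0, 0, -1, -0.09, 0, -0.0015, 0, 0, 0, -1, -0.1, 0, -0.0015, 0, 0, 0, -1, -0.1, 0, -0.0015, 0, 0, 0, -1])

```text
time: 9.45
tool_pos: [608.2, 299.3, 119.1]
tcp_rot: [179.9, 47.0, 177.9]
ft_force: [1.7, 1.2, -5.3]
finger_gap: 17.9
grip_force: 79.7
```

Call:
carry_out(increments=[-0.012, 0, 0, 0, 0, 0, -1, -0.024, 0, 0, 0, 0, 0, -1, -0.036, 0, 0, 0, 0, 0, -1, -0.048, 0, 0, 0, 0, 0, -1, -0.06, 0, 0, 0, 0, 0, -1, -0.075, 0, 0, 0, 0, 0, -1, -0.09, 0, 0, 0, 0, 0, -1, -0.105, 0, 0, 0, 0, 0, -1, -0.12, 0, 0, 0, 0, 0, -1, -0.12, 0, 0, 0, 0, 0, -1])

```text
time: 10.7
tool_pos: [641.2, 298.6, 155.2]
tcp_rot: [179.8, 47.1, 177.8]
ft_force: [-0.2, 0.3, -1.5]
finger_gap: 17.4
grip_force: 80.2
```

```bash
python3 - <<'E'
from h import *
s=sense();print(s["tool_pos"],s["joint_pos"].round(1),s["ft_force"].round(1),s["wrist_torque"].round(2),s["finger_gap"],s["grip_force"])
a=viewer.snapshot("side");b=viewer.snapshot("wrist");np.save("pics/w7.npy",b)
A=cv2.resize(a[20:180,110:290],(450,400),interpolation=cv2.INTER_CUBIC)
B=cv2.resize(b[150:384,150:350],(342,400),interpolation=cv2.INTER_CUBIC)
cv2.imwrite("pics/m7.png",np.hstack([A,B])[:,:,::-1])
E
```

```text
[641.19842364 298.61536337 155.24484853] [ 35.2  -4.8 116.1 -46.3  37.7 -22.9] [-0.2  0.3 -1.5] [-0.01  0.53  0.02] 17.438823712279703 80.21010875701904
```

View pics/m7.png

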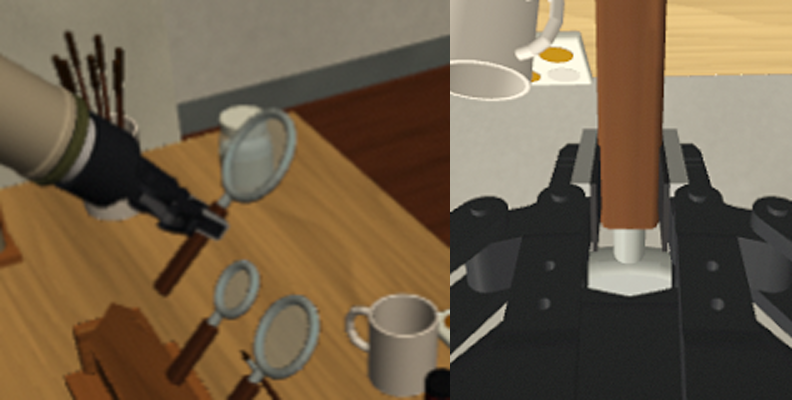

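The magnifier is clear of the socket and held square between the pads. The other two are undisturbed. Now lift and level it high over the stand.

```bash
cat >> h.py <<'E'
def down(phi):
    p=np.radians(phi);x=-np.array([np.cos(p),np.sin(p),0]);z=np.array([0,0,-1.]);return np.c_[x,np.cross(z,x),z]
E
python3 - <<'E'
from h import *
s=sense()
step(s["tool_pos"]+np.array([-20,0,120]),Ro.from_euler("xyz",s["tcp_rot"],degrees=True).as_matrix(),s)
step(np.array([570,297,330.]),down(-2),s)
E
```

```text
[-0.1855, -0.0012, -0.241, 0.0, 0.0, 0.0]
[-0.2013, -0.009, -0.4284, 0.0002, 0.1306, -0.0002]
```

Call:
carry_out(increments=[-0.05, 0, -0.06, 0, 0, 0, -1, -0.1, 0, -0.12, 0, 0, 0, -1, -0.145, 0, -0.18, 0, 0, 0, -1, -0.1855, -0.001, -0.24, 0, 0.01, 0, -1, -0.19, -0.003, -0.28, 0, 0.03, 0, -1, -0.193, -0.004, -0.32, 0, 0.055, 0, -1, -0.196, -0.005, -0.36, 0, 0.08, 0, -1, -0.2, -0.007, -0.395, 0, 0.105, 0, -1, -0.201, -0.009, -0.428, 0, 0.1306, 0, -1, -0.201, -0.009, -0.428, 0, 0.1306, 0, -1])

```text
time: 12.05
tool_pos: [571.9, 296.2, 327.0]
tcp_rot: [-180.0, -0.2, 177.8]
ft_force: [0.6, -0.1, -1.8]
finger_gap: 17.9
grip_force: 80.2
```

```bash
python3 - <<'E'
from h import *
s=sense();print(s["tool_pos"],s["tcp_rot"],s["joint_pos"].round(1),s["finger_gap"])
step(np.array([375.9,-169.9,190.]),down(-25),s)
E
```

```text
[571.94898319 296.17646832 327.03713344] [-1.79987048e+02 -1.62881587e-01  1.77821182e+02] [ 2.280e+01  1.390e+01  6.460e+01  1.000e-01  1.017e+02 -6.500e+01] 17.896735900080717
[0.4445, -1.1829, 0.3441, -0.0001, -0.0004, 0.0634]
```

Call:
carry_out(increments=[0.02, -0.04, 0, 0, 0, 0.003, -1, 0.05, -0.12, 0, 0, 0, 0.008, -1, 0.085, -0.22, 0, 0, 0, 0.014, -1, 0.12, -0.33, 0, 0, 0, 0.02, -1, 0.16, -0.44, 0, 0, 0, 0.026, -1, 0.2, -0.55, 0, 0, 0, 0.032, -1, 0.24, -0.66, 0, 0, 0, 0.038, -1, 0.275, -0.75, 0, 0, 0, 0.044, -1, 0.3, -0.82, 0, 0, 0, 0.048, -1, 0.31, -0.85, 0, 0, 0, 0.05, -1])

```text
time: 13.3
tool_pos: [433.3, -39.3, 328.8]
tcp_rot: [179.9, 0.2, 159.9]
ft_force: [-0.1, -0.2, -0.9]
finger_gap: 18.1
grip_force: 80.2
```

```bash
python3 - <<'E'
from h import *
s=sense();print(s["tool_pos"],s["tcp_rot"],s["joint_pos"].round(1),s["finger_gap"])
step(np.array([375.9,-169.9,150.]),down(-25),s)
E
```

```text
[433.29250821 -39.27050967 328.75872234] [179.94770312   0.22265139 159.8732084 ] [-12.  -19.4  96.6   0.  102.6 -81.8] 18.093075649924995
[0.0241, -0.3564, 0.4465, 0.0002, 0.0006, 0.0135]
```

Call:
carry_out(increments=[0.003, -0.05, 0.02, 0, 0, 0.002, -1, 0.006, -0.12, 0.06, 0, 0, 0.004, -1, 0.01, -0.19, 0.12, 0, 0, 0.006, -1, 0.015, -0.25, 0.19, 0, 0, 0.008, -1, 0.02, -0.3, 0.26, 0, 0, 0.01, -1, 0.024, -0.335, 0.33, 0, 0, 0.012, -1, 0.024, -0.35, 0.39, 0, 0, 0.0135, -1, 0.024, -0.356, 0.43, 0, 0, 0.0135, -1, 0.024, -0.356, 0.446, 0, 0, 0.0135, -1, 0.024, -0.356, 0.446, 0, 0, 0.0135, -1])

```text
time: 14.55
tool_pos: [376.6, -168.1, 150.7]
tcp_rot: [179.9, 0.0, 155.2]
ft_force: [-0.9, 0.3, -1.6]
finger_gap: 18.0
grip_force: 80.1
```

```bash
python3 - <<'E'
from h import *
s=sense();print(s["tool_pos"],s["tcp_rot"],s["joint_pos"].round(1),s["finger_gap"])
T=viewer.snapshot("top");S=viewer.snapshot("side");np.save("pics/top8.npy",T);np.save("pics/side8.npy",S)
G=s["tool_pos"]+np.array([77.4,-36.1,45.2])
for n in("top","side"):
    c=viewer.get_calibration(n);print(n,proj(c,G),proj(c,G-173*np.array([.906,-.423,0])))
A=cv2.resize(T[210:310,250:390],(400,286),interpolation=cv2.INTER_CUBIC)
x=proj(viewer.get_calibration("side"),G)-[70,70];x=np.clip(x.astype(int),0,[372,244]);print("off",x)
B=cv2.resize(S[x[1]:x[1]+140,x[0]:x[0]+140],(400,400),interpolation=cv2.INTER_CUBIC)
A=cv2.copyMakeBorder(A,0,114,0,0,cv2.BORDER_CONSTANT)
cv2.imwrite("pics/m8.png",np.hstack([A,B])[:,:,::-1])
E
```

```text
[ 376.61727747 -168.13669728  150.72445193] [1.79901114e+02 1.43408780e-02 1.55156128e+02] [-3.130e+01 -2.170e+01  1.168e+02  1.000e-01  8.490e+01 -9.650e+01] 18.021032142247652
top [328.08311027 245.98723671] [299.93527602 310.80499059]
side [236.21735484 276.17892491] [126.57628328 285.43653136]
off [166 206]
```

View pics/m8.png

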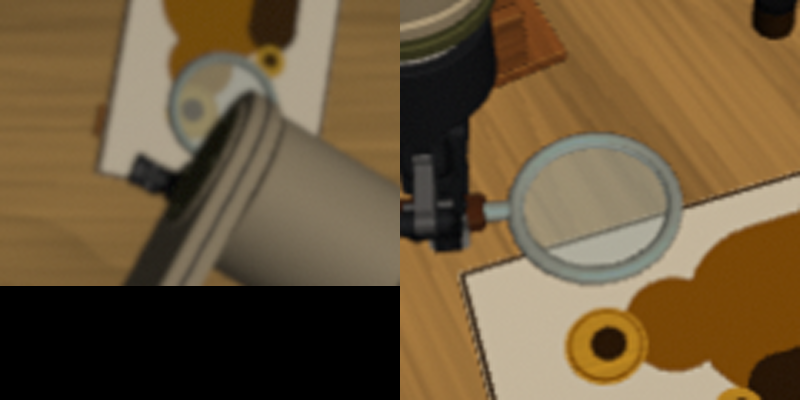

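The magnifier is level above the panel. In the side crop the ring spans x 508–683 and y 132–284. In the top crop the ring is at about (222,107), partly hidden by the arm. I'll measure the ring numerically against the tool-frame prediction.

```bash
python3 - <<'E'
from h import *
s=sense();G0=s["tool_pos"]+np.array([77.4,-36.1,45.2])
C={n:viewer.get_calibration(n) for n in("top","side")}
E={}
for n in C:
    im=np.load(f"pics/{n}8.npy");lab=cv2.cvtColor(im,cv2.COLOR_RGB2LAB).astype(int);L=lab[...,0];b=lab[...,2]-128
    m=b<3 if n=="side" else b<6
    g=proj(C[n],G0)
    yy,xx=np.mgrid[:im.shape[0],:im.shape[1]];rr=np.hypot(xx-g[0],yy-g[1])
    # outermost steel pixel per ray in an annulus
    pts=[]
    for a in np.radians(np.arange(0,360,6)):
        r=np.arange(10,40,.25);q=g[:,None]+r*np.array([[np.cos(a)],[np.sin(a)]])
        bl=cv2.remap(b.astype(np.float32),q[0].astype(np.float32)[None],q[1].astype(np.float32)[None],cv2.INTER_LINEAR)[0]
        i=np.argmin(bl); 
        if bl[i]<4 : pts.append((*q[:,i],))
    E[n]=np.array(pts,np.float32)
    e=cv2.fitEllipse(E[n]);d=None
    for _ in range(3):  # trim
        th=np.radians(e[2]);dd=E[n]-e[0];Q=np.c_[dd@[np.cos(th),np.sin(th)],dd@[-np.sin(th),np.cos(th)]]/(np.array(e[1])/2)
        k=abs(np.hypot(*Q.T)-1)<.08;E[n]=E[n][k];e=cv2.fitEllipse(E[n])
    print(n,len(E[n]),e)
    for tilt in (-4,-2,0,2,4):
        t=np.radians(tilt);ax=np.array([.906*np.cos(t),-.423*np.cos(t),np.sin(t)]);ay=np.array([.423,.906,0])
        cc=np.array([proj(C[n],G0+47*(np.cos(a)*ax+np.sin(a)*ay)) for a in np.linspace(0,6.28,60)],np.float32)
        f=cv2.fitEllipse(cc);print("  pred tilt",tilt,np.round(f[0],1),np.round(f[1],1),round(f[2],1))
et=cv2.fitEllipse(E["top"]);es=cv2.fitEllipse(E["side"])
X=tri([ray(C["top"],et[0]),ray(C["side"],es[0])]);print("glass tri",X,"pred",G0,"resid",proj(C["top"],X)-et[0],proj(C["side"],X)-es[0])
E
```

```text
top 10 ((313.0372314453125, 259.2480163574219), (20.764005661010742, 37.10728073120117), 40.18375778198242)
  pred tilt -4 [328.2 246. ] [36.5 38.3] 147.4
  pred tilt -2 [328.2 246. ] [36.8 38.2] 149.7
  pred tilt 0 [328.3 245.9] [37.  38.2] 152.1
  pred tilt 2 [328.3 245.9] [37.2 38.1] 154.5
  pred tilt 4 [328.3 245.9] [37.4 38. ] 156.7
side 17 ((231.1365509033203, 278.74578857421875), (46.995521545410156, 66.07061004638672), 87.60690307617188)
  pred tilt -4 [236.4 277.3] [49.2 58.4] 92.3
  pred tilt -2 [236.4 277.3] [49.3 58.4] 88.3
  pred tilt 0 [236.5 277.3] [49.3 58.5] 84.3
  pred tilt 2 [236.5 277.3] [49.2 58.6] 80.3
  pred tilt 4 [236.6 277.3] [49.1 58.6] 76.4
glass tri [ 437.78543412 -177.95317705  161.89712526] pred [ 454.44427832 -204.65394819  196.75545449] resid [ 2.22635574 -6.45432684] [-10.18013913   1.98593213]
```

```bash
python3 - <<'E'
from h import *
for n,g,A in(("side",(234.4,278.8),range(0,360,30)),("top",(327.9,247.6),(180,210,240,270,300,330,150,0))):
    im=np.load(f"pics/{n}8.npy");b=(cv2.cvtColor(im,cv2.COLOR_RGB2LAB)[...,2].astype(np.float32)-128);V=im.max(2).astype(np.float32)
    for a in A:
        t=np.radians(a);r=np.arange(12,36,1.) ;x=(g[0]+r*np.cos(t)).astype(np.float32)[None];y=(g[1]+r*np.sin(t)).astype(np.float32)[None]
        f=lambda M:cv2.remap(M,x,y,cv2.INTER_LINEAR)[0].astype(int).tolist()
        print(n,a,"b",f(b));print("   V",f(V))
E
```

```text
side 0 b [16, 16, 16, 16, 16, 15, 15, 15, 14, 14, 14, 13, 9, 6, 6, 6, 6, 6, 10, 13, 14, 14, 14, 14]
   V [151, 150, 149, 148, 147, 145, 143, 144, 144, 143, 143, 140, 119, 97, 105, 121, 127, 124, 124, 140, 158, 167, 177, 187]
side 30 b [8, 8, 8, 8, 8, 8, 8, 8, 8, 8, 7, 5, 6, 5, 5, 6, 9, 13, 14, 14, 14, 14, 14, 15]
   V [137, 158, 171, 174, 173, 174, 173, 174, 174, 170, 144, 111, 117, 133, 142, 139, 143, 174, 195, 196, 196, 195, 195, 195]
side 60 b [8, 8, 8, 8, 8, 8, 8, 8, 7, 6, 5, 2, 2, 3, 7, 11, 14, 15, 15, 16, 26, 38, 42, 42]
   V [174, 174, 174, 173, 173, 174, 174, 170, 144, 111, 123, 139, 145, 140, 133, 154, 188, 197, 196, 183, 150, 123, 120, 121]
side 90 b [8, 8, 8, 8, 8, 8, 8, 8, 6, 6, 6, 3, 3, 5, 9, 13, 15, 15, 14, 14, 15, 15, 21, 36]
   V [174, 174, 174, 174, 174, 174, 174, 152, 119, 117, 132, 144, 143, 127, 135, 170, 192, 196, 196, 195, 195, 195, 192, 176]
side 120 b [9, 8, 8, 8, 8, 8, 8, 8, 8, 7, 6, 6, 6, 5, 5, 7, 12, 14, 15, 15, 14, 15, 15, 15]
   V [123, 140, 161, 170, 174, 174, 174, 175, 170, 144, 118, 122, 132, 133, 123, 118, 158, 192, 196, 195, 195, 196, 195, 195]
side 
[... 2687 characters left out ...]
47, 47, 47, 47, 47, 47, 47]
top 330 b [6, 7, 6, 6, 4, 4, 6, 9, 14, 18, 19, 18, 17, 15, 13, 13, 13, 13, 12, 12, 12, 12, 12, 12]
   V [97, 123, 137, 129, 111, 108, 118, 135, 153, 163, 166, 167, 169, 170, 172, 174, 174, 174, 173, 173, 173, 174, 173, 174]
top 150 b [20, 21, 20, 18, 12, 7, 5, 6, 9, 11, 12, 12, 12, 12, 12, 12, 12, 11, 11, 10, 8, 5, 4, 6]
   V [142, 144, 143, 140, 127, 116, 105, 110, 135, 160, 170, 173, 173, 173, 173, 173, 173, 172, 165, 148, 115, 80, 66, 76]
top 0 b [12, 13, 11, 10, 8, 10, 10, 11, 12, 12, 12, 12, 12, 12, 13, 13, 12, 12, 12, 13, 13, 12, 12, 15]
   V [110, 109, 100, 84, 79, 89, 101, 117, 143, 162, 171, 174, 174, 174, 174, 174, 174, 174, 174, 173, 173, 165, 143, 121]
```

```bash
cat > ring.py <<'E'
from h import *
def edge(im,g,A,rng):
    b=(cv2.cvtColor(im,cv2.COLOR_RGB2LAB)[...,2].astype(np.float32)-128);P=[]
    for a in np.radians(A):
        r=np.arange(*rng,.1);x=(g[0]+r*np.cos(a)).astype(np.float32)[None];y=(g[1]+r*np.sin(a)).astype(np.float32)[None]
        f=cv2.remap(b,x,y,cv2.INTER_LINEAR)[0];i=np.argmin(f);j=np.argmax(f[i:]>10)
        if f[i]<8 and j>0: P.append((x[0,i+j],y[0,i+j]))
    return np.array(P)
def fit(E,C,G0):
    # circle of 98 mm: centre, tilt of its axes (along handle, across)
    h=np.array([.9075,-.42,0]);k=np.array([.42,.9075,0])
    def res(p):
        ax=h*np.cos(p[3])+np.array([0,0,np.sin(p[3])]);ay=k*np.cos(p[4])+np.array([0,0,np.sin(p[4])]);n=np.cross(ax,ay);o=[]
        for c in E:
            for q in E[c]:
                O,v=ray(C[c],q);X=O+v*((p[:3]-O)@n)/(v@n);o.append(np.linalg.norm(X-p[:3])-p[5])
        return np.array(o+[(p[5]-49.5)*3])
    f=least_squares(res,np.r_[G0,0,0,49.5],loss="soft_l1");r=f.fun
    print("centre",f.x[:3].round(1),"tilt deg",np.degrees(f.x[3:5]).round(1),"R",f.x[5].round(1),"rms",np.sqrt(np.mean(r**2)).round(2),len(r))
    return f.x
E
python3 - <<'E'
from ring import *
s=sense();G0=s["tool_pos"]+np.array([77.4,-36.1,45.2]);print(G0)
C={n:viewer.get_calibration(n) for n in("top","side")}
E={"side":edge(np.load("pics/side8.npy"),(234.4,278.8),[a for a in range(0,360,6) if not 160<a<200],(15,34)),
"top":edge(np.load("pics/top8.npy"),(327.9,247.6),[a for a in range(140,346,6)],(15,24))}
fit(E,C,G0);fit({"side":E["side"]},C,G0)
et=cv2.fitEllipse(E["top"].astype(np.float32));es=cv2.fitEllipse(E["side"].astype(np.float32));print(et,es)
X=tri([ray(C["top"],et[0]),ray(C["side"],es[0])]);print(X)
E
```

```text
[ 454.44427832 -204.65394819  196.75545449]
centre [ 449.3 -203.4  195.1] tilt deg [-0.9  1.5] R 49.2 rms 0.87 89
centre [ 452.  -199.5  188.4] tilt deg [-1.3  2.1] R 49.5 rms 0.24 54
((328.2564392089844, 249.39463806152344), (39.17656707763672, 42.54670333862305), 144.7473907470703) ((233.74838256835938, 278.72027587890625), (52.74691390991211, 60.90699768066406), 85.6263427734375)
[ 447.12403405 -205.25014936  194.61882253]
```

The ring is level within about 1–1.5°, with its glass centre at about (449, -204, 195). Moving +4, -2, -75 mm to put it at 120 mm.

```bash
python3 - <<'E'
from h import *
s=sense();step(s["tool_pos"]+[4,-2,-75],down(-25),s)
E
```

```text
[-0.0109, -0.0006, 0.1875, 0.0003, 0.0002, 0.0004]
```

Call:
carry_out(increments=[-0.002, 0, 0.01, 0, 0, 0, -1, -0.005, 0, 0.03, 0, 0, 0, -1, -0.008, 0, 0.055, 0, 0, 0, -1, -0.011, -0.0005, 0.08, 0, 0, 0, -1, -0.011, -0.0005, 0.105, 0, 0, 0, -1, -0.011, -0.0005, 0.13, 0, 0, 0, -1, -0.011, -0.0005, 0.155, 0, 0, 0, -1, -0.011, -0.0005, 0.175, 0, 0, 0, -1, -0.011, -0.0005, 0.1875, 0, 0, 0, -1, -0.011, -0.0005, 0.1875, 0, 0, 0, -1])

```text
time: 15.9
tool_pos: [380.1, -170.2, 75.2]
tcp_rot: [179.9, -0.1, 155.1]
ft_force: [0.6, -1.1, -1.7]
finger_gap: 18.2
grip_force: 80.1
```

```bash
python3 - <<'E'
from ring import *
s=sense();G0=np.array([453,-206,120.]);print(s["time"],s["tool_pos"],s["tcp_rot"],s["ft_force"].round(1),s["finger_gap"])
C={n:viewer.get_calibration(n) for n in("top","side")};I={n:viewer.snapshot(n) for n in C}
for n in I: np.save(f"pics/{n}9.npy",I[n]); cv2.imwrite(f"pics/{n}9.png",I[n][:,:,::-1])
E={"side":edge(I["side"],proj(C["side"],G0),[a for a in range(0,360,6) if not 155<a<200],(15,34)),
"top":edge(I["top"],proj(C["top"],G0),[a for a in range(140,346,6)],(13,23))}
fit(E,C,G0);fit({"side":E["side"]},C,G0)
for n in E: print(n,cv2.fitEllipse(E[n].astype(np.float32)),proj(C[n],G0))
E
```

```text
15.9 [ 380.05530883 -170.20965048   75.21226442] [ 1.79887455e+02 -5.65029111e-02  1.55107282e+02] [ 0.6 -1.1 -1.7] 18.189458598783958
centre [ 452.5 -205.6  120.3] tilt deg [ 0.8 -1. ] R 49.8 rms 0.87 88
centre [ 454.9 -202.4  113.8] tilt deg [0.  1.1] R 49.5 rms 0.42 53
side ((237.50192260742188, 303.9048156738281), (51.2242317199707, 56.721885681152344), 81.25343322753906) [237.46720875 302.75818794]
top ((322.5608215332031, 247.66290283203125), (36.42573928833008, 38.041221618652344), 101.4596176147461) [322.59087718 247.28527021]
```

```bash
python3 - <<'E'
from bench import sense, order
s=sense();print(s["time"],abs(s["qd"]).max(),s["grip_force"]);print(order.hand_in())
E
```

```text
16.0 0.14914147531468613 80.14252066612244
the job is handed in; nothing more can be done
None
```

I handed the job in at 16.0 s, still gripping the large magnifier (80 N) roughly level (within about 1°): its glass centre measures about 1 mm from the larger halo's and about 80 mm above the panel; the first close missed the handle without contact, and I viewed 11 pictures against the limit of 10.

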